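Hang the guard rail back on the reagent shelf

ROBOT

A 6-joint arm with a two-finger parallel gripper is mounted at the origin on the work surface. World frame = base frame: x ahead of the robot, y to its left, z up, the work surface at z = 0. Lengths are in m, angles in rad, forces in N, time in s.
With the tool pointing down it reaches from about 0.25 to 0.775 m from the base axis. Payload 4 kg.
Tool frame: the origin (TCP) lies at the centre of the arm's flange, where the gripper is bolted on; the fingertips stand 199 mm ahead of it and the grasp point (between the pads) lies 180 mm ahead of it; z points along the fingers, y is the line along which they close (so a half turn about z gives the same grasp; the last joint's range is limited). The gripper opens to 94 mm and grips with 3 to 60 N. Pads are 16 mm wide; open, the fingers measure 119 mm over their backs; the gripper's body (75 mm by 177 mm) begins 78 mm behind the grasp point.
Start: joints at [1.158, 0.087, 1.371, -0, 1.684, -0.103], TCP at [0.168, 0.524, 0.405] pointing down, gripper open.
Joint ranges: [-3.1, 3.1], [-0.76, 2.03], [0.27, 2.55], [-1.08, 4.22], [0.17, 2.65], [-2.57, 2.57]. Speed limits (rad/s): [2.79, 2.79, 3.14, 3.14, 3.14, 3.14].

INTERFACE

Orientations are given as [roll, pitch, yaw] about the fixed x, y, z axes, in that order (R = Rz(yaw) Ry(pitch) Rx(roll)).
In Python, from bench import robot, eyes, models gives the robot as it stands.
- The arm moves only by the tool step_arm, never from a script. Its argument "commands" is a list that holds one entry, the list of rows, each a list of 7 numbers: the shift along the tool's x, y, z in mm, then the turn, a rotation vector about the tool's x, y, z in rad, then the finger opening in mm, from 0 to 94. In form: [[[tx, ty, tz, wx, wy, wz, gripper], ...]]. A call has 1 to 20 rows; each row shifts and turns the commanded pose from where the row before left it, along the tool's axes as they then stand; what a row does not reach is not made up. A row lasts 1/8 s, in which the tool goes at most 62.5 mm and 10.7 degrees, less where a joint would pass 70% of its speed; a pose out of reach is approached as far as the arm can. A call is refused whole if a number of a shift passes 62.5 or a number of a turn 0.188, either way. A call with a gripper value outside its range is refused whole. The fingers move at their own pace and stop on an object; the grip force is fixed at half the most. Time passes only in rows, so rows that do not move let the fingers close. It gives the time, the measured TCP pose, the force, the opening and the grip force at its end, in the units of the state.
- robot.get_obs(): the state, without advancing time (a new reading comes with each control period).
- eyes.snapshot(name): name is "side" or "top"; returns a dict with "color" (384x512x3 uint8, red, green, blue), "camera_matrix" (3x3 intrinsics, pixels), "eye" and "rotation" of the camera in the world. Camera axes: x right, y up, looking along -z (the intrinsics and any distortion apply to the point x, -y, -z); pixel columns grow to the right and rows downward; lengths in m; the calibration is good to about 2 mm. A picture is of the moment at which its call begins. There is no depth.
- robot.close_job(): hands the job in; it is judged then, once.
Trained networks look in a picture, given as the dict that the camera call returned (one of the last four; its "shot" number tells which), for a name from the list of things; names that differ only in an ending like _2 or _b are one class to them, and where a whole thing is asked for, a point or a joint stands for the part that bears it (a point fixed in the world has none). Each returns a list of dicts, best first, with "confidence" (0 to 1); they miss things now and then, are a little off and sometimes report something else, mostly with a low value. They report only what shows in the picture. A call takes as long as a camera call. They do not tell look-alikes from the thing itself.
- models.masks_of(picture, query): "mask" (384x512 bool, what is visible of it) and "xy" ([column, row] in pixels, amid what is visible of it).
- models.tip_of(picture, query): "xy" ([column, row] in pixels: a listed point, or the origin of a listed thing).
The state is a dict: "time": time; "joint_positions": joint angles; "qvel": joint speeds; "joint_torque": joint torques, N m; "tool_pos": TCP position; "ee_rot": TCP orientation; "wrist_force": force on the tool from outside, world axes, zero at the start; "wrist_torque": the same for the moment, N m; "width": finger opening in m; "finger_force": force on a finger pad.
Only numpy, scipy, OpenCV 4.12 (cv2) and the standard library are available. Lean on these libraries where they do the work, as an engineer would, in place of code of your own. Each camera call takes 0.05 s, during which the arm holds its last target. There are 200 camera calls.

TASK

Push the pipette-tip box that overhangs the front of the reagent shelf right back against the shelf's rear lip, and hang the loose steel guard rail across the front of the shelf: hook its tabs into the slots of both uprights and press it down until it is fully home and the spring catch at each end has snapped out over it. Leave the bottle, the jar and the test-tube rack standing where they are.

Things in the scene. Friction and masses are not known exactly. Their poses are not given: they have to be found in the camera images.
- rack: Fixed grey steel reagent shelf on the bench. Origin on the bench, midway between its two uprights, in the plane of their front faces; x points into the shelf, away from where the rail hangs; y along the shelf front, z up. Uprights: channels 32 mm wide (y), 184 mm tall, centred at y = 85 and -85 mm, front wall x = 0 to 4 mm, 138 mm clear between them. Base plates 4 mm high.
- slot_left (a point): Centre of the lower of the two slots used in the upright at rack y = +85 mm, on its front face, 125.5 mm above the bench. Both slots are 14 mm wide (y) and 27 mm high, at z = 112 to 139 and 148 to 175 mm, cut through the 4 mm wall. Another slot lower down, at z = 40 to 65 mm, is not used.
- slot_right (a point): The same point of the upright at rack y = -85 mm.
- lip (a point): Foot of the shelf's rear lip, at mid length, on the board's top: rack x = 152, y = 0, z = 78 mm. Grey board: x = 2 to 152, y = -180 to 180 mm, top at 78 mm. The lip stands 17 mm above it. Outside each upright a fixed bottle, 50 mm across and up to 95 mm tall, stands on the board at x = 90, y = 150 and -150 mm.
- home (a point): Point of the rack 90 mm above its origin: where the rail's origin lies when the rail is fully home, the rail's axes then parallel to the rack's. The tabs pass into the slots when the rail is 12 to 19 mm above this (15.5 mm is mid-slot); its back then goes flat to the uprights and it slides down until the tab shanks sit on the slots' lower ends.
- rail: Loose steel guard rail, 0.36 to 0.57 kg, 200 mm long, standing on its underside on the bench. Origin at mid length, at the underside, in the plane of the end plates' back (mating) faces; x the way the tabs point, y along the rail, z up. Rectangular tube x = -24 to 0, y = -70 to 70, z = 0 to 38 mm. End plates x = -4 to 0, 30 mm wide, centred at y = 85 and -85, z = 0 to 70 mm.
- tab_left (a point): End of the lower tab at rail y = +85: rail x = 9.5, z = 26 mm. Two tabs per end plate, 7 mm wide (y), stand 9.5 mm out of its back: shanks at z = 22 to 30 and 58 to 66 mm, each ending in a lip (x = 5.5 to 9.5 mm) that turns 12 mm down. A hole in the plate, 14 mm wide, z = 3.5 to 14.5 mm, lets the spring catch through.
- tab_right (a point): The same point at rail y = -85 mm.
- catch_left (a joint): Bevelled spring catch in the upright at rack y = +85, a nose 10 mm wide, 4.5 mm proud of the front face, z = 94 to 103 mm, sloping on top. 0 = sprung out, to 0.007 m pushed in; spring 4 N out, 6 N when 4.5 mm in. The rail let go in the slots rests on both catches, 6 to 9 mm above home; pressing near each end with 8 to 18 N drives it home and the catch springs out through the plate's hole.
- catch_right (a joint): The same catch in the upright at rack y = -85 mm.
- tip_box: Closed grey and white pipette-tip box, 0.2 to 0.42 kg, 85 mm (x) by 100 mm (y), 60 mm tall, loose on the shelf board between the uprights. Origin at the centre of its underside, x about along rack x. At the start its front overhangs the uprights' front faces by 12 to 28 mm, in the rail's way. Against the rear lip its origin is at rack x = 109 mm.
- bottle: Tall amber bottle, 60 mm across, 130 mm tall, loose on the bench in front of the shelf; origin at the centre of its underside. Not to be disturbed.
- jar: Small jar with a white lid, 44 mm across, 55 mm tall, loose on the bench 44 to 54 mm from the rail's front; origin at the centre of its underside. Not to be disturbed.
- tube_rack: White test-tube rack 60 mm (x) by 190 mm (y), 88 mm tall with its capped tubes, loose on the bench; origin at the centre of its underside. Not to be disturbed.
There are look-alikes about, which are no part of the job. Several things look just like the rail: the one meant starts nearest to the robot's base. Leave any green or red look-alike of the tip_box alone.

How it is judged:
At the end, for the whole second after the job is handed in: The rail hangs at home on both uprights: its origin within 6 mm (level) and 3 mm (height) of the home point, parallel to the rack within 0.06 rad; both spring catches out again (less than 1.5 mm in); the tip box upright on the board, within 10 mm of the rear lip; rail and box at rest (horizontal distance between rail and home below 0.006 m and z of rail in the frame of home between -0.003 and 0.003 m and angle between the z axis of rail and the z axis of rack, either way round below 0.06 rad and angle between the y axis of rail and the y axis of rack, either way round below 0.06 rad and value of joint each of catch_left, catch_right below 0.0015 m and x of tip_box in the frame of rack above 0.099 m and z of tip_box in the frame of rack above 0.074 m and angle between tip_box's own z axis and vertical below 0.1 rad and linear speed of each of rail, tip_box below 0.02 m/s); the robot touches nothing.
It fails at once if the bottle is moved more than 20 mm or tipped (distance of bottle from where it was at the start of the episode above 0.02 m or angle between bottle's own z axis and vertical above 0.3 rad).
It fails at once if the jar is moved more than 20 mm or tipped (distance of jar from where it was at the start of the episode above 0.02 m or angle between jar's own z axis and vertical above 0.3 rad).
It fails at once if the test-tube rack is moved more than 20 mm or tipped (distance of tube_rack from where it was at the start of the episode above 0.02 m or angle between tube_rack's own z axis and vertical above 0.3 rad).
It also fails if it takes over 61 s, if anything falls off the work surface, if the arm or the gripper's body presses on something with over 40 N, if the wrist force passes 120 N, or if a joint passes its speed limit or range.

## Working session

There is one attempt and no reset: what is moved stays moved. The work goes in short steps, Python scripts to look and compute and a tool call to move; the robot and the scene stay as the last step left them, time stands still between calls to the robot, and variables do not carry over. Pictures are saved under pics/ and viewed, at most 10 in all, crops included, and the job is handed in when it is done.

Besides the shell and the picture viewer there is one more tool, called after "Call:" as name(argument=value, ...) on one line, values as JSON. step_arm: Moves the arm, as the interface text tells. Its arguments: {"type":"object","properties":{"commands":{"type":"array"}},"required":["commands"]}

```bash
mkdir -p pics; ls; cat > h.py <<'E'
import numpy as np, cv2
from bench import robot, eyes, models
def save(p,n,box=None,s=1):
    c=p["color"][:,:,::-1]
    if box: c=c[box[1]:box[3],box[0]:box[2]]
    cv2.imwrite("pics/"+n,cv2.resize(np.ascontiguousarray(c),None,fx=s,fy=s,interpolation=cv2.INTER_CUBIC))
def ray(p,xy):
    K=np.array(p["camera_matrix"]);d=np.linalg.inv(K)@[xy[0],xy[1],1]
    d=np.array(p["rotation"])@(d*[1,-1,-1]);return np.array(p["eye"]),d
def onz(p,xy,z):
    e,d=ray(p,xy);return e+d*(z-e[2])/d[2]
def proj(p,X):
    c=(np.array(X)-p["eye"])@np.array(p["rotation"])*[1,-1,-1]
    q=c@np.array(p["camera_matrix"]).T;return q[...,:2]/q[...,2:]
def tri(p,a,q,b):
    e,d=ray(p,a);f,g=ray(q,b);d/=np.linalg.norm(d);g/=np.linalg.norm(g)
    s,t=np.linalg.lstsq(np.stack([d,-g],1),f-e,rcond=None)[0]
    return (e+s*d+f+t*g)/2,np.linalg.norm(e+s*d-f-t*g)
E
cat > a.py <<'E'
from h import *
np.set_printoptions(precision=3,suppress=True)
S=eyes.snapshot("side");T=eyes.snapshot("top")
print([ (k,np.shape(v)) for k,v in T.items()])
save(S,"s0.png",s=1.5);save(T,"t0.png",s=1.5)
for n,p in(("S",S),("T",T)):
    print(n,p["eye"],np.array(p["rotation"]).tolist())
    for q in "rail tip_box bottle jar tube_rack rack".split():
        print(n,q,[(np.round(m["xy"]).tolist(),int(m["mask"].sum()),round(m["confidence"],2),onz(p,m["xy"],0.03)[:2].round(3).tolist()) for m in models.masks_of(p,q)])
    for q in "slot_left slot_right lip home tab_left tab_right rail tip_box".split():
        print(n,q,[(np.round(m["xy"],1).tolist(),round(m["confidence"],2)) for m in models.tip_of(p,q)])
print(robot.get_obs())
E
python3 a.py
```

```text
pics
[('color', (384, 512, 3)), ('camera_matrix', (3, 3)), ('eye', (3,)), ('rotation', (3,)), ('shot', ())]
S [ 0.348 -1.083  0.859] [0.9313777048599938, -0.0054646755752940646, -0.20213788364427293]Traceback (most recent call last):
  File "a.py", line 9, in <module>
    print(n,q,[(np.round(m["xy"]).tolist(),int(m["mask"].sum()),round(m["confidence"],2),onz(p,m["xy"],0.03)[:2].round(3).tolist()) for m in models.masks_of(p,q)])
                                                                                         ~~~^^^^^^^^^^^^^^^^
  File "h.py", line 11, in onz
    e,d=ray(p,xy);return e+d*(z-e[2])/d[2]
                                      ~^^^
IndexError: invalid index to scalar variable.
```

```bash
sed -i 's/np.array(p\["rotation"\])/RM(p)/' h.py; cat >> h.py <<'E'
from scipy.spatial.transform import Rotation
def RM(p): return Rotation.from_euler('xyz',p["rotation"]).as_matrix()
E
python3 a.py
```

```text
[('color', (384, 512, 3)), ('camera_matrix', (3, 3)), ('eye', (3,)), ('rotation', (3,)), ('shot', ())]
S [ 0.348 -1.083  0.859] [0.9313777048599938, -0.0054646755752940646, -0.20213788364427293]
S rail [([260.0, 363.0], 1676, 0.84, [0.478, -0.539]), ([214.0, 289.0], 900, 0.78, [0.416, -0.328])]
S tip_box [([251.0, 175.0], 909, 0.66, [0.593, 0.115]), ([174.0, 231.0], 1433, 0.63, [0.341, -0.106]), ([274.0, 268.0], 1852, 0.55, [0.569, -0.289])]
S bottle [([191.0, 194.0], 739, 0.58, [0.4, 0.055])]
S jar [([187.0, 285.0], 476, 0.64, [0.356, -0.302])]
S tube_rack [([194.0, 156.0], 900, 0.75, [0.43, 0.261])]
S rack [([289.0, 188.0], 4728, 0.8, [0.69, 0.027])]
S slot_left [([250.0, 152.3], 0.97), ([259.6, 188.0], 0.67)]
S slot_right [([260.4, 186.0], 0.96)]
S lip [([307.5, 178.0], 0.89)]
S home [([253.7, 180.2], 0.94)]
S tab_left [([213.7, 383.0], 0.63), ([308.6, 177.0], 0.62), ([214.1, 256.8], 0.58), ([260.2, 188.9], 0.26)]
S tab_right [([288.7, 339.7], 0.92), ([230.2, 307.8], 0.64)]
S rail [([218.9, 288.7], 0.85), ([255.4, 371.4], 0.56)]
S tip_box [([261.5, 184.0], 0.86), ([275.5, 279.4], 
[... 961 characters left out ...]
.3], 0.8), ([297.1, 226.1], 0.73)]
T tab_right [([344.0, 223.1], 0.76), ([376.7, 195.2], 0.71)]
T rail [([317.5, 232.0], 0.82), ([382.1, 218.6], 0.65)]
T tip_box [([260.8, 249.8], 0.9), ([233.4, 175.0], 0.79), ([313.2, 192.6], 0.69)]
{'time': 1.65, 'joint_positions': array([ 1.158,  0.087,  1.371,  0.   ,  1.684, -0.103]), 'qvel': array([ 0.001,  0.002, -0.001,  0.   , -0.002,  0.001]), 'joint_torque': array([  0.   , -34.003, -30.259,   0.072,   0.024,  -0.   ]), 'tool_pos': array([0.168, 0.524, 0.405]), 'ee_rot': array([ 3.142, -0.   ,  2.832]), 'wrist_force': array([ 0.8  ,  0.503, -0.149]), 'wrist_torque': array([-0.041, -0.068,  0.018]), 'finger_force': 0.0, 'width': 0.0940672602275388}
```

View pics/s0.png

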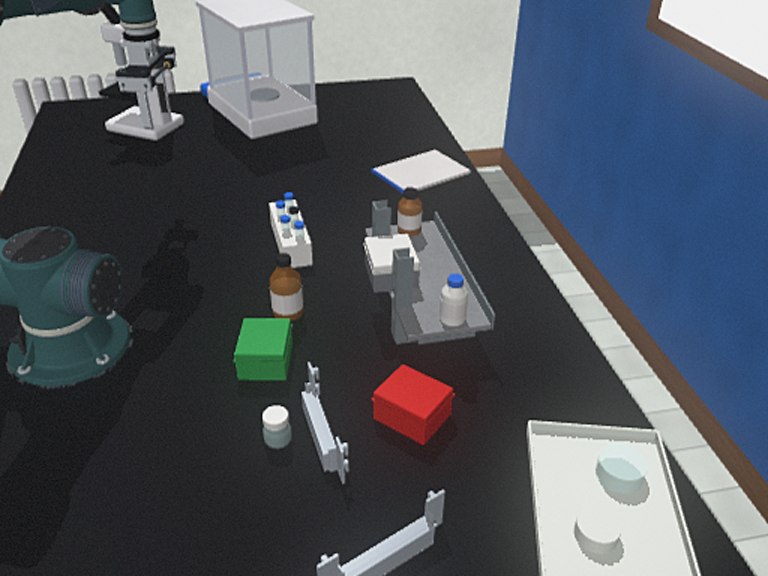

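View pics/t0.png

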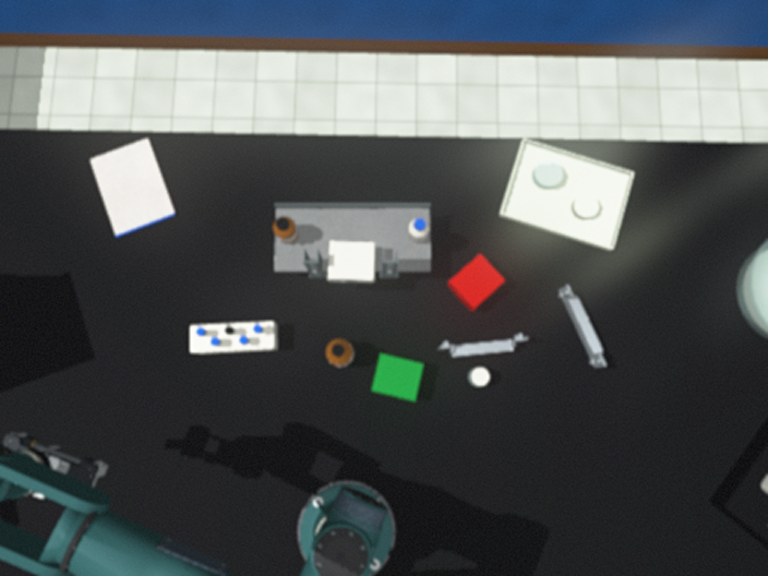

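Candidates for the rail: the near one at side px (214,289) / top px (319,232), about 0.51 m from the base; and one at side (260,363) / top (390,219), about 0.72 m. The first is nearest to the base, so it fits. Box: the grey/white one on the shelf, side (251,175). The green and red ones are look-alikes. I'll fit the poses and confirm in an enlarged overlay.

```bash
cat > fit.py <<'E'
from h import *
from scipy.optimize import least_squares, minimize
np.set_printoptions(precision=4,suppress=True)
def place(P,v,z=0):
    c,s=np.cos(v[2]),np.sin(v[2]);P=np.asarray(P,float)
    return np.stack([v[0]+c*P[...,0]-s*P[...,1],v[1]+s*P[...,0]+c*P[...,1],z+P[...,2]],-1)
def box(a,b,c,d,e,f): return np.array([[x,y,z] for x in(a,b) for y in(c,d) for z in(e,f)])/1000
RAIL=[box(-24,0,-70,70,0,38)]+[box(-4,0,s-15,s+15,0,70) for s in(-85,85)]+[box(0,9.5,s-3.5,s+3.5,z,z+8) for s in(-85,85) for z in(22,58)]+[box(5.5,9.5,s-3.5,s+3.5,z,z+12) for s in(-85,85) for z in(18-8,54-8)]
TIP=[box(-42.5,42.5,-50,50,0,60)]
def sil(p,B,v,z,k=4):
    m=np.zeros((384*k,512*k),np.uint8)
    for b in B:
        cv2.fillConvexPoly(m,cv2.convexHull(((proj(p,place(b,v,z))+.5)*k).round().astype(np.int32)),1)
    return cv2.resize(m.astype(np.float32),(512,384),interpolation=cv2.INTER_AREA)
def fitmask(views,B,v0,z):
    def f(w):
        v=v0+np.array(w)*[.01,.01,.05];e=0
        for p,m in views:
            s=sil(p,B,v,z);e+=1-np.minimum(s,m).sum()/np.maximum(s,m).sum()
        return e
    r=minimize(f,[0,0,0],method="Nelder-Mead",options=dict(initial_simplex=[[0,0,0],[1.5,0,0],[0,1.5,0],[0,0,1.5]],xatol=.01,fatol=1e-4))
    return v0+r.x*[.01,.01,.05],r.fun
def fitpts(obs,v0):
    f=lambda v:np.concatenate([proj(p,place(np.array(P)/1000,v))-xy for p,xy,P in obs])
    r=least_squares(f,v0,loss="soft_l1",f_scale=2);return r.x,f(r.x).reshape(-1,2)
def wire(im,p,B,v,z,k,o,col):
    for b in B:
        q=((proj(p,place(b,v,z))+.5-o)*k).astype(int)
        for i in range(8):
            for j in(1,2,4):
                if not i&j: cv2.line(im,tuple(map(int,q[i])),tuple(map(int,q[i|j])),col,1)
RACK=[box(0,4,s-16,s+16,0,184) for s in(-85,85)]+[box(0,4,s-7,s+7,a,b) for s in(-85,85) for a,b in((112,139),(148,175))]+[box(2,152,-180,180,78,78),box(152,152,-180,180,78,95)]
def near(L,xy): 
    L=[m for m in L if np.hypot(*(np.array(m["xy"])-xy))<25]; return L[0]
E
cat > b.py <<'E'
from fit import *
S=eyes.snapshot("side");T=eyes.snapshot("top")
ob=[(S,(250,152.3),(0,85,125.5)),(S,(260.4,186),(0,-85,125.5)),(S,(307.5,178),(152,0,78)),(S,(253.7,180.2),(0,0,90)),(T,(213.7,184.1),(0,85,125.5)),(T,(257.6,176),(0,-85,125.5)),(T,(232.7,138.8),(152,0,78))]
rk,e=fitpts(ob,[.63,0,0]);print("rack",rk);print(e)
ob=[(S,(214.1,256.8),(9.5,85,26)),(S,(230.2,307.8),(9.5,-85,26)),(S,(218.9,288.7),(0,0,0)),(T,(297.1,226.1),(9.5,85,26)),(T,(344,223.1),(9.5,-85,26)),(T,(317.5,232),(0,0,0))]
rl,e=fitpts(ob,[.41,-.3,0]);print("rail pts",rl);print(e)
mS=near(models.masks_of(S,"rail"),(214,289))["mask"];mT=near(models.masks_of(T,"rail"),(319,232))["mask"]
rl,f=fitmask([(S,mS),(T,mT)],RAIL,rl,0);print("rail mask",rl,f)
bS=near(models.masks_of(S,"tip_box"),(251,175))["mask"];bT=near(models.masks_of(T,"tip_box"),(235,176))["mask"]
tb,f=fitmask([(T,bT)],TIP,place([.025,0,0],rk)*[1,1,0]+[0,0,rk[2]],.078);print("tip",tb,f)
c,s=np.cos(rk[2]),np.sin(rk[2]);d=tb[:2]-rk[:2];print("tip in rack",c*d[0]+s*d[1],-s*d[0]+c*d[1],tb[2]-rk[2])
for q in("jar","bottle","tube_rack"):
    for n,p in(("S",S),("T",T)):
        print(q,n,[(m["xy"],round(m["confidence"],2),onz(p,m["xy"],0)[:2]) for m in models.tip_of(p,q)])
np.save("poses.npy",[rk,rl,tb])
out=[]
for p,o in((S,(160,120)),(T,(190,120))):
    k=4;o=np.array(o);im=cv2.resize(np.ascontiguousarray(p["color"][o[1]:o[1]+200,o[0]:o[0]+180,::-1]),None,fx=k,fy=k,interpolation=cv2.INTER_CUBIC)
    wire(im,p,RACK,rk,0,k,o,(0,255,255));wire(im,p,RAIL,rl,0,k,o,(0,255,0));wire(im,p,TIP,tb,.078,k,o,(255,0,255));out.append(im)
cv2.imwrite("pics/ovs.png",out[0][:600+200][:,:].copy() if 0 else cv2.resize(out[0],(540,600)));cv2.imwrite("pics/ovt.png",cv2.resize(out[1][80:520],None,fx=1,fy=1))
E
python3 b.py
```

```text
rack [0.5801 0.0018 0.0198]
[[-1.7873  1.5699]
 [ 1.4756  0.8639]
 [-1.9414 -0.9301]
 [ 0.9007 -0.1912]
 [-6.3724 -5.7576]
 [ 0.7286  2.2732]
 [ 0.983  -0.4466]]
rail pts [ 0.4286 -0.3027  0.0763]
[[ 0.0173 -0.2072]
 [ 0.1529  0.2243]
 [-0.6541  0.4719]
 [-1.6299  0.4077]
 [-0.2263  0.5886]
 [ 1.2133 -3.6276]]
rail mask [ 0.4265 -0.3032  0.1219] 0.2545219659805298
tip [ 0.5953 -0.0014 -0.0174] 0.05470520257949829
tip in rack 0.015105906732068268 -0.003454827751100099 -0.03717181285648879
jar S [([185.5, 290.9], 0.65, array([ 0.3514, -0.2929]))]
jar T [([318.1, 252.5], 0.55, array([ 0.3435, -0.2998]))]
bottle S [([195.5, 210.5], 0.59, array([0.4075, 0.01  ]))]
bottle T [([223.5, 234.8], 0.84, array([0.3996, 0.0357]))]
tube_rack S [([193.5, 160.2], 0.66, array([0.4298, 0.2826]))]
tube_rack T [([157.8, 227.0], 0.88, array([0.4231, 0.2704]))]
```

View pics/ovs.png

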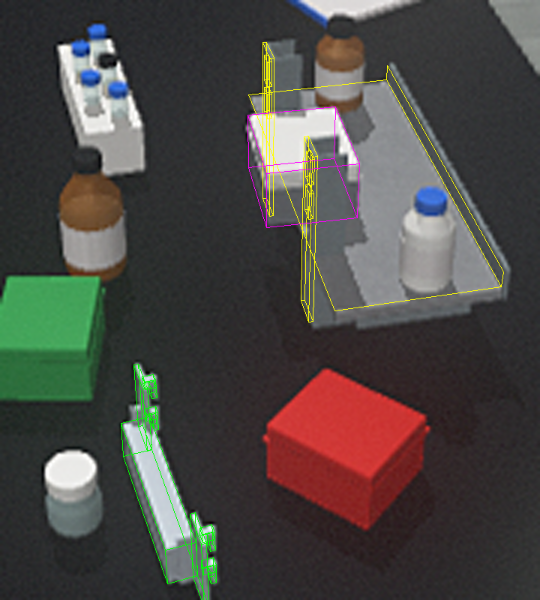

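View pics/ovt.png

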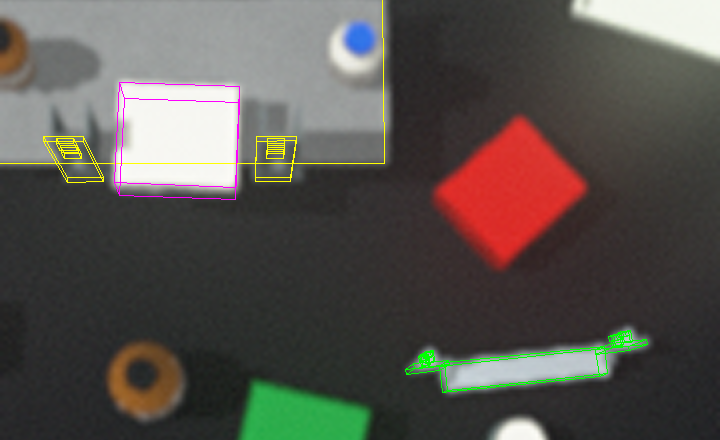

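```bash
cat > c.py <<'E'
from fit import *
S=eyes.snapshot("side");T=eyes.snapshot("top")
rk,rl,tb=np.load("poses.npy")
FULL=[box(0,30,s-16,s+16,0,184) for s in(-85,85)]+[box(2,154,-180,180,72,78),box(152,154,-180,180,72,95)]
cyl=[np.concatenate([[[.09+.026*np.cos(a),y+.026*np.sin(a),z] for a in np.linspace(0,6.28,20)] for z in(.078,.18)]) for y in(-.15,.15)]
def fr(views,v0):
    def f(w):
        v=v0+np.array(w)*[.01,.01,.05];e=0
        for p,m,dc in views:
            s=sil(p,FULL,v,0,2);k=(1-np.clip(sil(p,cyl,v,0,2),0,1))*(1-dc)
            e+=1-(np.minimum(s,m)*k).sum()/(np.maximum(s,m)*k).sum()
        return e
    r=minimize(f,[0,0,0],method="Nelder-Mead",options=dict(initial_simplex=[[0,0,0],[1.5,0,0],[0,1.5,0],[0,0,1.5]],xatol=.01,fatol=1e-4))
    return v0+r.x*[.01,.01,.05],r.fun
V=[]
for p in(S,T):
    m=models.masks_of(p,"rack")[0]["mask"].astype(np.float32);dc=cv2.dilate(sil(p,TIP,tb,.078),np.ones((5,5)))
    V.append((p,m,dc))
for n,v in(("S",V[:1]),("T",V[1:]),("ST",V)): 
    r,f=fr(v,rk+[.004,0,-.03]);print(n,r,f)
for n,p,at in(("S",S,(251,175)),("T",T,(235,176))):
    m=near(models.masks_of(p,"tip_box"),at)["mask"]
k=4;out=[]
for p,o,w,h in((S,(235,140),105,100),(T,(175,130),120,70)):
    o=np.array(o);im=cv2.resize(np.ascontiguousarray(p["color"][o[1]:o[1]+h,o[0]:o[0]+w,::-1]),None,fx=5.5 if p is S else 5.5,fy=5.5,interpolation=cv2.INTER_CUBIC)
    im=np.clip(im*1.6,0,255).astype(np.uint8);raw=im.copy();wire(im,p,RACK,r,0,5.5,o,(0,255,255));out.append(im)
cv2.imwrite("pics/rs.png",out[0]);cv2.imwrite("pics/rt.png",out[1]);np.save("poses.npy",[r,rl,tb])
E
python3 c.py
```

```text
S [ 0.5818 -0.0048  0.0265] 0.09747308492660522
T [ 0.5827 -0.0006  0.0179] 0.024982929229736328
ST [ 0.5825 -0.0032  0.0187] 0.13439083099365234
```

View pics/rs.png

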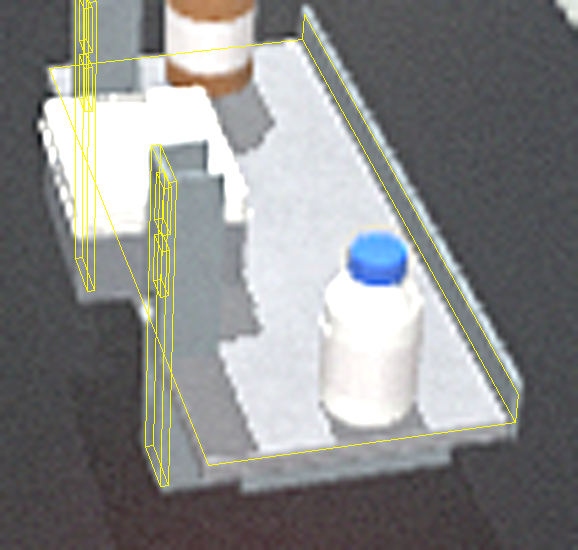

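View pics/rt.png

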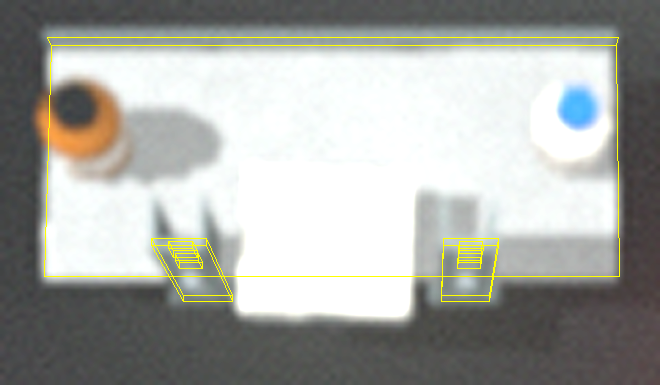

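The overlays agree with the pictures. The rack is at about (0.5827, -0.002, yaw 0.0187). The near rail at crop px (165,490) is the one meant, at (0.4265, -0.303, yaw 0.12). The box front overhangs by about 29 mm. First I'll go in front of the box.

Call:
step_arm(commands=[[[-36,-28,0,0,0,0,60],[-36,-28,0,0,0,0,60],[-36,-28,0,0,0,0,60],[-36,-28,0,0,0,0,60],[-36,-28,0,0,0,0,60],[-36,-28,0,0,0,0,60],[-36,-28,0,0,0,0,60],[-36,-28,0,0,0,0,60],[-36,-28,0,0,0,0,60],[-36,-28,0,0,0,0,60],[-36,-28,0,0,0,0,60],[-36,-28,0,0,0,0,60],[-36,-28,0,0,0,0,60],[-36,-28,0,0,0,0,60],[0,0,0,0,0,-0.164,60],[0,0,0,0,0,-0.164,60],[0,0,0,0,0,0,60]]])

```text
time: 4.68
tool_pos: [0.5283, -0.0034, 0.4046]
ee_rot: [3.141, -0.0, -3.126]
wrist_force: [0.6, 0.1, -1.1]
width: 0.0601
finger_force: 0.0
```

Call:
step_arm(commands=[[[0,0,33,0,0,0,60],[0,0,33,0,0,0,60],[0,0,34,0,0,0,60],[-10,0,0,0,0,0,60],[-10,0,0,0,0,0,60],[-10,0,0,0,0,0,60],[-10,0,0,0,0,0,60],[-10,0,0,0,0,0,60],[-10,0,0,0,0,0,60],[-10,0,0,0,0,0,60],[-10,0,0,0,0,0,60],[-10,0,0,0,0,0,60],[-8,0,0,0,0,0,60],[0,0,0,0,0,0,60]]])

```text
time: 6.42
tool_pos: [0.627, -0.0014, 0.3043]
ee_rot: [3.141, 0.002, -3.123]
wrist_force: [0.4, 0.5, 0.1]
width: 0.0601
finger_force: 0.0
```

Call:
step_arm(commands=[[[-3,0,0,0,0,0,60],[-3,0,0,0,0,0,60],[-3,0,0,0,0,0,60],[-3,0,0,0,0,0,60],[0,0,0,0,0,0,60]]])

```text
time: 7.05
tool_pos: [0.6385, -0.0012, 0.3046]
ee_rot: [3.142, 0.001, -3.123]
wrist_force: [0.1, -0.9, -0.2]
width: 0.0604
finger_force: 0.1
```

Call:
step_arm(commands=[[[-2,0,0,0,0,0,60],[-2,0,0,0,0,0,60]]])

```text
time: 7.3
tool_pos: [0.6409, -0.0011, 0.3048]
ee_rot: [3.142, -0.006, -3.123]
wrist_force: [-11.7, -0.9, 5.0]
width: 0.0599
finger_force: 5.5
```

Call:
step_arm(commands=[[[-2,0,0,0,0,0,60],[-2,0,0,0,0,0,60]]])

```text
time: 7.55
tool_pos: [0.6427, -0.0011, 0.3048]
ee_rot: [-3.142, -0.016, -3.123]
wrist_force: [-22.1, -0.6, 10.3]
width: 0.0599
finger_force: 10.9
```

Call:
step_arm(commands=[[[-2,0,0,0,0,0,60],[-2,0,0,0,0,0,60]]])

```text
time: 7.8
tool_pos: [0.6445, -0.001, 0.3049]
ee_rot: [-3.142, -0.026, -3.123]
wrist_force: [-32.6, -0.8, 15.0]
width: 0.06
finger_force: 16.3
```

```bash
cat > d.py <<'E'
from fit import *
rk,rl,tb=np.load("poses.npy");rk=np.array([.5827,-.002,.0187]);np.save("poses.npy",[rk,rl,tb])
T=eyes.snapshot("top");save(T,"t1.png",(170,120,340,270),4)
ms=models.masks_of(T,"tip_box");print([(m["xy"],m["confidence"]) for m in ms]);o=robot.get_obs();print(o["tool_pos"],o["wrist_force"])
E
python3 d.py
```

```text
[([316.0, 187.0], 0.92), ([263.6, 251.2], 0.6)]
[ 0.6444 -0.001   0.3049] [-30.005   -1.687   15.0825]
```

View pics/t1.png

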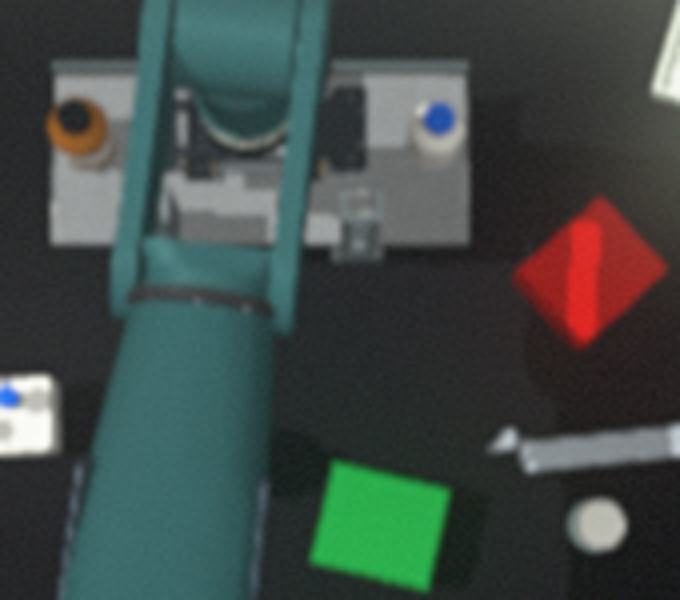

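Call:
step_arm(commands=[[[20,0,0,0,0,0,60],[30,0,0,0,0,0,60],[30,0,0,0,0,0,60],[30,0,0,0,0,0,60],[0,0,-50,0,0,0,40],[0,0,-50,0,0,0,40],[16,-38,0,0,0,0,40],[16,-38,0,0,0,0,40],[16,-38,0,0,0,0,40],[16,-38,0,0,0,0,40],[16,-38,0,0,0,0,40],[16,-38,0,0,0,0,40],[16,-38,0,0,0,0,40],[16,-38,0,0,0,0,40]]])

```text
time: 9.65
tool_pos: [0.4173, -0.3106, 0.4054]
ee_rot: [-3.14, 0.002, -3.123]
wrist_force: [0.5, 0.4, 0.3]
width: 0.04
finger_force: 0.0
```

Call:
step_arm(commands=[[[0,0,0,0,0,0.184,40],[0,0,0,0,0,0.184,40],[0,0,0,0,0,0.184,40],[0,0,0,0,0,0.184,40],[0,0,0,0,0,0.184,40],[0,0,0,0,0,0.184,40],[0,0,0,0,0,0.184,40],[0,0,0,0,0,0.184,40],[0,0,0,0,0,0,40]]])

```text
time: 10.78
tool_pos: [0.4179, -0.3093, 0.4051]
ee_rot: [3.14, 0.001, 1.69]
wrist_force: [0.9, -0.1, 0.3]
width: 0.0399
finger_force: 0.0
```

```bash
cat > e.py <<'E'
from fit import *
rk,rl,tb=np.load("poses.npy");S=eyes.snapshot("side");o=robot.get_obs();print(o["tool_pos"],o["ee_rot"])
m=models.masks_of(S,"rail");print([(x["xy"],x["mask"].sum()) for x in m])
ob=[(S,near(models.tip_of(S,n),np.array(xy))["xy"],P) for n,xy,P in(("tab_left",(214,257),(9.5,85,26)),("tab_right",(230,308),(9.5,-85,26)),("rail",(219,289),(0,0,0)))]
print(fitpts(ob,rl))
try: print(fitmask([(S,near(m,(214,289))["mask"])],RAIL,rl,0))
except Exception as e: print(e)
tb2=place([.109,0,0],rk)*[1,1,0]+[0,0,rk[2]]
im=[]
for w in(0,1):
    c=(150,140);q=cv2.resize(np.ascontiguousarray(S["color"][140:320,150:330,::-1]),None,fx=3.3,fy=3.3,interpolation=cv2.INTER_CUBIC)
    wire(q,S,RAIL,rl,0,3.3,np.array(c),(0,255,0));wire(q,S,TIP,tb2,.078,3.3,np.array(c),(255,0,255))
cv2.imwrite("pics/s2.png",q)
E
python3 e.py
```

```text
[ 0.4179 -0.3093  0.4051] [3.1405 0.001  1.6909]
[([213.4, 286.8], np.int64(935)), ([261.5, 361.4], np.int64(1701)), ([278.2, 191.2], np.int64(4279))]
(array([ 0.426 , -0.3007,  0.0462]), array([[ 0.0087,  0.3683],
       [-0.3363, -1.276 ],
       [ 0.3531,  0.9992]]))
(array([ 0.4268, -0.3022,  0.1175]), np.float64(0.12094396352767944))
```

View pics/s2.png

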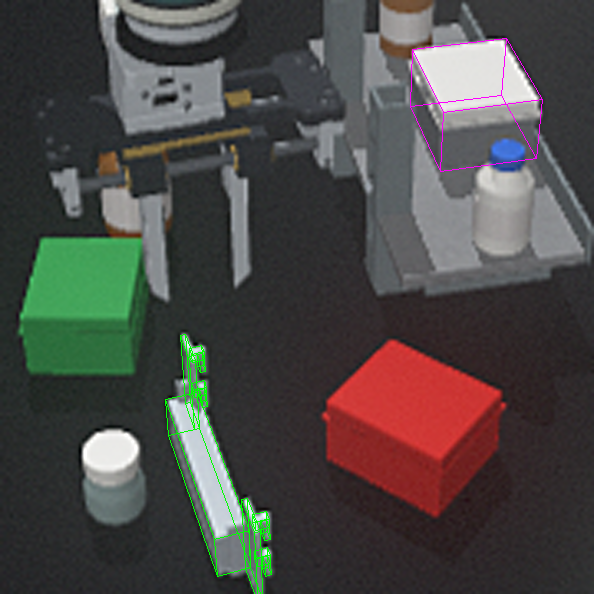

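Call:
step_arm(commands=[[[6,-2,28,0,0,0,40],[0,0,28,0,0,0,40],[0,0,28,0,0,0,40],[0,0,28,0,0,0,40],[0,0,28,0,0,0,40],[0,0,28,0,0,0,40],[0,0,14,0,0,0,40],[0,0,13,0,0,0,40],[0,0,0,0,0,0,40],[0,0,0,0,0,0,20],[0,0,0,0,0,0,16],[0,0,0,0,0,0,16],[0,0,0,0,0,0,16],[0,0,0,0,0,0,16]]])

```text
time: 12.78
tool_pos: [0.4156, -0.3038, 0.2108]
ee_rot: [3.14, 0.002, 1.688]
wrist_force: [2.7, -0.2, 5.0]
width: 0.0235
finger_force: 30.0
```

Call:
step_arm(commands=[[[0,0,-10,0,0,0,16],[0,0,-25,0,0,0,16],[0,0,-40,0,0,0,16],[0,0,-40,0,0,0,16],[0,0,-35,0,0,0,16],[0,0,-10,0,0,0.099,16],[37,16,0,0,0,0,16],[37,16,0,0,0,0,16],[37,16,0,0,0,0,16],[37,16,0,0,0,0,16],[37,16,0,0,0,0,16],[37,16,0,0,0,0,16],[37,16,0,0,0,0,16],[37,16,0,0,0,0,16],[0,0,0,0,0,0,16],[0,0,0,0,0,0,16]]])

```text
time: 14.78
tool_pos: [0.5372, -0.0055, 0.3683]
ee_rot: [-3.138, 0.001, 1.589]
wrist_force: [-0.8, 0.2, -4.4]
width: 0.0239
finger_force: 30.0
```

```bash
cat > f.py <<'E'
from fit import *
import sys
rk,rl,tb=np.load("poses.npy");S=eyes.snapshot("side");T=eyes.snapshot("top");o=robot.get_obs();print(o["tool_pos"],o["ee_rot"],o["wrist_force"],o["width"])
z=o["tool_pos"][2]-.2108;yaw=o["ee_rot"][2]-np.pi/2
pr=np.array([o["tool_pos"][0],o["tool_pos"][1],yaw]);pr=place([.012,0,0],pr)*[1,1,0]+[0,0,yaw];print("pred rail",pr,z)
for n,p in(("S",S),("T",T)):
    for q in("tab_left","tab_right","slot_left","slot_right","rail"):
        print(n,q,[(np.round(m["xy"],1).tolist(),round(m["confidence"],2)) for m in models.tip_of(p,q)])
    P={"tab_left":place([.0095,.085,.026],pr,z),"tab_right":place([.0095,-.085,.026],pr,z),"slot_left":place([0,.085,.1255],rk),"slot_right":place([0,-.085,.1255],rk)}
    print({k:proj(p,v).round(1).tolist() for k,v in P.items()})
    m=[x for x in models.masks_of(p,"rail") if np.hypot(*(np.array(x["xy"])-proj(p,place([0,0,.03],pr,z))))<40]
    if m: print("mask",fitmask([(p,m[0]["mask"])],RAIL,pr,z))
c=np.array((200,120));k=5
q=cv2.resize(np.ascontiguousarray(S["color"][120:240,200:360,::-1]),None,fx=k,fy=k,interpolation=cv2.INTER_CUBIC)
q=np.clip(q*1.4,0,255).astype(np.uint8)
wire(q,S,RAIL,pr,z,k,c,(0,255,0));wire(q,S,RACK[:6],rk,0,k,c,(0,255,255));cv2.imwrite(sys.argv[1],q)
E
python3 f.py pics/s3.png
```

```text
[ 0.5373 -0.0061  0.369 ] [-3.1397  0.0003  1.5874] [-0.3578  0.1441 -4.4419] 0.023995387835752214
pred rail [ 0.5493 -0.0059  0.0166] 0.15817935345437778
S tab_left [([241.6, 135.6], 0.64), ([213.0, 383.0], 0.57)]
S tab_right [([253.9, 173.4], 0.74), ([287.2, 341.9], 0.74)]
S slot_left [([248.6, 157.2], 0.69)]
S slot_right [([262.0, 187.2], 0.64)]
S rail [([255.4, 369.2], 0.68), ([244.3, 161.6], 0.62)]
{'tab_left': [241.4, 138.3], 'tab_right': [254.7, 170.8], 'slot_left': [249.4, 154.4], 'slot_right': [263.1, 187.6]}
mask (array([ 0.5481, -0.0072,  0.0036]), np.float64(0.2628939747810364))
T tab_left [([209.6, 179.9], 0.78), ([397.7, 240.5], 0.72)]
T tab_right [([374.7, 197.5], 0.74), ([256.5, 184.2], 0.55)]
T slot_left [([211.4, 178.9], 0.58)]
T slot_right [([256.1, 177.7], 0.74)]
T rail [([384.8, 219.1], 0.84)]
{'tab_left': [207.6, 181.3], 'tab_right': [260.9, 181.4], 'slot_left': [208.5, 177.6], 'slot_right': [259.5, 177.6]}
mask (array([ 0.5468, -0.0067,  0.0175]), np.float64(0.6744685769081116))
```

View pics/s3.png

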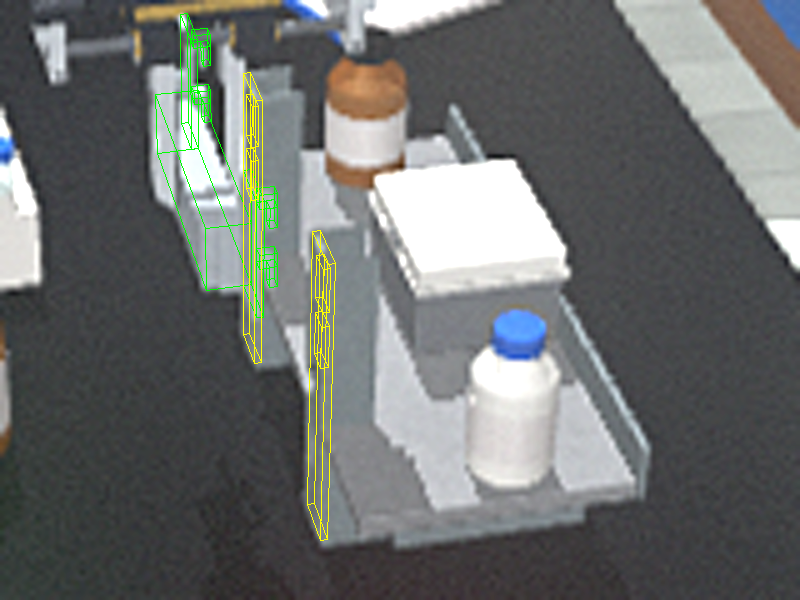

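Call:
step_arm(commands=[[[3.5,0,20,0,0,0,16],[0,0,20,0,0,0,16],[0,0,13,0,0,0,16],[0,7,0,0,0,0,16],[0,7,0,0,0,0,16],[0,4,0,0,0,0,16],[0,0,0,0,0,0,16],[0,0,0,0,0,0,16]]])

```text
time: 16.48
tool_pos: [0.5557, -0.0014, 0.3169]
ee_rot: [3.141, -0.0, 1.589]
wrist_force: [0.2, 0.3, -4.8]
width: 0.0237
finger_force: 30.0
```

Call:
step_arm(commands=[[[0,2,0,0,0,0,16],[0,2,0,0,0,0,16],[0,2,0,0,0,0,16],[0,2,0,0,0,0,16]]])

```text
time: 16.98
tool_pos: [0.5638, -0.0013, 0.3167]
ee_rot: [3.142, -0.0, 1.589]
wrist_force: [-0.4, 0.9, -3.6]
width: 0.0238
finger_force: 30.0
```

Call:
step_arm(commands=[[[0,2,0,0,0,0,16],[0,2,0,0,0,0,16]]])

```text
time: 17.23
tool_pos: [0.5678, -0.0012, 0.3167]
ee_rot: [3.142, -0.0, 1.589]
wrist_force: [-0.0, 0.3, -4.1]
width: 0.0236
finger_force: 30.0
```

Call:
step_arm(commands=[[[0,1.5,0,0,0,0,16],[0,1.5,0,0,0,0,16]]])

```text
time: 17.48
tool_pos: [0.5705, -0.0012, 0.3166]
ee_rot: [-3.14, -0.0, 1.589]
wrist_force: [-2.9, 0.0, -2.8]
width: 0.024
finger_force: 30.0
```

Call:
step_arm(commands=[[[0,1,0,0,0,0,16],[0,0,2,0,0,0,16],[0,0,2,0,0,0,16]]])

```text
time: 17.85
tool_pos: [0.5708, -0.0011, 0.3129]
ee_rot: [-3.139, 0.0, 1.589]
wrist_force: [-5.5, -0.6, 0.0]
width: 0.024
finger_force: 30.0
```

Call:
step_arm(commands=[[[0,0,1,0,0,0,16],[0,0,1,0,0,0,16]]])

```text
time: 18.1
tool_pos: [0.5707, -0.0011, 0.3123]
ee_rot: [-3.139, 0.0, 1.589]
wrist_force: [-7.8, -0.6, 5.7]
width: 0.0235
finger_force: 30.0
```

Call:
step_arm(commands=[[[0,0,1,0,0,0,16],[0,0,1,0,0,0,16]]])

```text
time: 18.35
tool_pos: [0.5706, -0.0011, 0.312]
ee_rot: [-3.14, 0.0, 1.589]
wrist_force: [-10.8, 0.8, 12.1]
width: 0.0239
finger_force: 30.0
```

Call:
step_arm(commands=[[[0,0,1.5,0,0,0,16],[0,0,1.5,0,0,0,16]]])

```text
time: 18.6
tool_pos: [0.5705, -0.0011, 0.3103]
ee_rot: [-3.141, 0.001, 1.589]
wrist_force: [-12.5, 0.2, 14.9]
width: 0.0237
finger_force: 30.0
```

Call:
step_arm(commands=[[[0,0,1.5,0,0,0,16],[0,0,1.5,0,0,0,16]]])

```text
time: 18.85
tool_pos: [0.5705, -0.0012, 0.308]
ee_rot: [-3.141, 0.001, 1.589]
wrist_force: [-13.2, 0.5, 17.6]
width: 0.0238
finger_force: 30.0
```

Call:
step_arm(commands=[[[0,0,1.5,0,0,0,16],[0,0,1.5,0,0,0,16],[0,0,1.5,0,0,0,16]]])

```text
time: 19.23
tool_pos: [0.5703, -0.0013, 0.3006]
ee_rot: [-3.139, 0.001, 1.589]
wrist_force: [-11.3, 0.4, 17.9]
width: 0.0239
finger_force: 30.0
```

Call:
step_arm(commands=[[[0,0,1.5,0,0,0,16],[0,0,1.5,0,0,0,16]]])

```text
time: 19.48
tool_pos: [0.5704, -0.0012, 0.3005]
ee_rot: [-3.14, 0.001, 1.589]
wrist_force: [-13.8, 0.2, 20.4]
width: 0.0239
finger_force: 30.0
```

Call:
step_arm(commands=[[[0,0,1.5,0,0,0,16],[0,0,1,0,0,0,16]]])

```text
time: 19.73
tool_pos: [0.5702, -0.0011, 0.3005]
ee_rot: [-3.142, 0.001, 1.589]
wrist_force: [-18.7, 1.0, 27.6]
width: 0.0242
finger_force: 30.0
```

Call:
step_arm(commands=[[[0,-1.5,-3,0,0,0,16],[0,0,-2,0,0,0,24],[0,0,0,0,0,0,40],[0,0,0,0,0,0,40],[0,0,0,0,0,0,40],[0,0,-10,0,0,0,40],[0,0,-30,0,0,0,40],[0,0,-30,0,0,0,40],[0,0,-40,0,0,0,40],[-40,-40,0,0,0,0,40],[-40,-40,0,0,0,0,40],[-40,-30,0,0,0,0,40],[-40,0,0,0,0,0,40],[-40,0,0,0,0,0,40],[-40,0,0,0,0,0,40],[-30,0,0,0,0,0,40],[-30,0,0,0,0,0,40],[0,0,0,0,0,0,40]]])

```text
time: 21.98
tool_pos: [0.4654, -0.3047, 0.4077]
ee_rot: [-3.142, -0.0, 1.586]
wrist_force: [0.6, -0.0, -1.0]
width: 0.04
finger_force: 0.0
```

```bash
cat > g.py <<'E'
from fit import *
rk,rl,tb=np.load("poses.npy");S=eyes.snapshot("side");T=eyes.snapshot("top");o=robot.get_obs();print(o["time"],o["tool_pos"],o["wrist_force"])
rh=np.array([.5825,-.0015,.0187]);t2=place([.109,0,0],rk)*[1,1,0]+[0,0,rk[2]]
for n,p in(("S",S),("T",T)):
    m=[x for x in models.masks_of(p,"rail") if np.hypot(*(np.array(x["xy"])-proj(p,place([0,0,.03],rh,.09))))<30]
    if m: print(n,fitmask([(p,m[0]["mask"])],RAIL,rh,.09))
out=[]
for p,c in((S,(225,130)),(T,(180,125))):
    c=np.array(c);q=cv2.resize(np.ascontiguousarray(p["color"][c[1]:c[1]+110,c[0]:c[0]+115,::-1]),None,fx=3.4,fy=3.4,interpolation=cv2.INTER_CUBIC);q=np.clip(q*1.4,0,255).astype(np.uint8)
    wire(q,p,RAIL[:3],rh,.09,3.4,c,(0,255,0));wire(q,p,TIP,t2,.078,3.4,c,(255,0,255));out.append(q)
cv2.imwrite("pics/end.png",np.hstack(out))
E
python3 g.py
```

```text
22.075 [ 0.4656 -0.3029  0.408 ] [-0.3318  0.4379 -0.4044]
S (array([ 0.5982, -0.0094, -0.2154]), np.float64(0.7009040713310242))
T (array([ 0.5794, -0.0056,  0.0308]), np.float64(0.26371049880981445))
```

View pics/end.png

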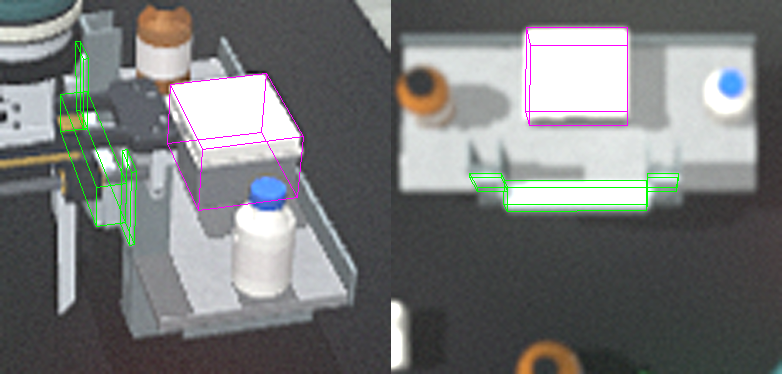

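Both views match the home pose at the lip and the uprights. As a check on both catches, I'll press lightly on the tube near each end and compare the stop heights (expected TCP z about 0.327).

Call:
step_arm(commands=[[[35,16,0,0,0,0,0],[35,16,0,0,0,0,0],[35,16,0,0,0,0,0],[35,16,0,0,0,0,0],[35,16,0,0,0,0,0],[35,16,0,0,0,0,0],[35,14,0,0,0,0,0],[0,0,0,0,0,0,0],[0,0,25,0,0,0,0],[0,0,25,0,0,0,0],[0,0,20,0,0,0,0],[0,0,6,0,0,0,0],[0,0,3,0,0,0,0],[0,0,2,0,0,0,0],[0,0,1,0,0,0,0]]])

```text
time: 24.05
tool_pos: [0.5712, -0.0563, 0.3273]
ee_rot: [3.14, 0.001, 1.589]
wrist_force: [-1.4, 0.2, 7.4]
width: 0.0008
finger_force: 3.1
```

Call:
step_arm(commands=[[[0,0,1.5,0,0,0,0],[0,0,1.5,0,0,0,0]]])

```text
time: 24.3
tool_pos: [0.571, -0.0562, 0.3272]
ee_rot: [3.138, 0.001, 1.589]
wrist_force: [-6.5, 1.1, 17.4]
width: 0.0004
finger_force: 8.4
```

Call:
step_arm(commands=[[[0,0,-10,0,0,0,0],[0,0,-20,0,0,0,0],[28,0,0,0,0,0,0],[28,0,0,0,0,0,0],[28,1,0,0,0,0,0],[26,1,0,0,0,0,0],[0,0,20,0,0,0,0],[0,0,7,0,0,0,0],[0,0,2,0,0,0,0],[0,0,2,0,0,0,0]]])

```text
time: 25.55
tool_pos: [0.5704, 0.0543, 0.327]
ee_rot: [3.141, -0.002, 1.589]
wrist_force: [-10.6, 2.9, 23.0]
width: 0.0002
finger_force: 11.5
```

Call:
step_arm(commands=[[[0,0,1,0,0,0,0],[0,0,1,0,0,0,0]]])

```text
time: 25.8
tool_pos: [0.5702, 0.0543, 0.327]
ee_rot: [3.139, -0.002, 1.589]
wrist_force: [-13.0, 1.2, 26.8]
width: 0.0001
finger_force: 13.4
```

Both ends stop hard at the same home height (0.327). I'll retreat straight up and hand in.

Call:
step_arm(commands=[[[0,0,-10,0,0,0,0],[0,0,-30,0,0,0,0],[0,0,-40,0,0,0,0],[0,-30,-20,0,0,0,0],[0,0,0,0,0,0,0],[0,0,0,0,0,0,0],[0,0,0,0,0,0,0]]])

```text
time: 26.68
tool_pos: [0.5416, 0.0532, 0.4177]
ee_rot: [-3.139, -0.0, 1.589]
wrist_force: [-0.3, -0.3, 0.2]
width: 0.0005
finger_force: 0.0
```

```bash
python3 -c "
from bench import robot
print(robot.close_job())"
```

```text
the job is handed in; nothing more can be done
None
```

I handed the job in at about 27 s with no verdict returned: the tip box is against the rear lip, and the rail hangs on both uprights, stopping hard at home height at each end when pressed. I inferred from this that both catches are out, as I couldn't see them.

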